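# Rattle test: shut the enclosure, find the box with the loose transformer, hold it out

### The arm

A 6-joint arm with a two-finger parallel gripper is mounted at the origin on a cart in front of the work surface, level with it; the furniture and walls round the work are solid. World frame = base frame: x ahead of the robot, y to its left, z up, the work surface at z = 0. Lengths are in m, angles in rad, forces in N, time in s.
With the tool pointing down it reaches from about 0.375 to 0.975 m from the base axis. Payload 3.8 kg.
Tool frame: the origin (TCP) lies between the finger pads, 19 mm behind the fingertips; this is the grasp point; z points along the fingers, y is the line along which they close (so a half turn about z gives the same grasp; the last joint's range is limited). The gripper opens to 85 mm and grips with 20 to 120 N. Pads are 22 mm wide; open, the fingers measure 114 mm over their backs; the gripper's body (76 mm by 85 mm) begins 54 mm behind the grasp point. The pads swing forward as they close: fully open they stand 13 mm farther back than shut.
Start: joints at [-1.342, 0.264, 1.604, -0, 1.274, -0.037], TCP at [0.177, -0.651, 0.25] pointing down, gripper open.
Joint ranges: [-2.63, 2.63], [-0.94, 2.18], [0.31, 2.57], [-1.31, 4.45], [0, 2.66], [-2.55, 2.55]. Speed limits (rad/s): [2.57, 2.57, 3.14, 3.14, 3.14, 3.14].

### API

Orientations are given as a rotation vector (axis times angle).
In Python, from workcell import status, read_camera, workorder, masks_of gives the robot as it stands.
- The arm moves only by the tool drive_tool, never from a script. Its argument "rows" is a list of rows, each a list of 7 numbers: the turn, a rotation vector about the tool's x, y, z in degrees, then the shift along the tool's x, y, z in m, then the opening, from 0 (shut) to 1 (fully open). In form: [[ax, ay, az, tx, ty, tz, claw], ...]. A call has 1 to 8 rows; each row shifts and turns the commanded pose from where the row before left it, along the tool's axes as they then stand; what a row does not reach is not made up. A row lasts 1/12 s, in which the tool goes at most 41.7 mm and 7.16 degrees, less where a joint would pass 70% of its speed; a pose out of reach is approached as far as the arm can. A call is refused whole if a number of a shift passes 0.0417 or a number of a turn 7.16, either way. A call with a gripper value outside its range is refused whole. The fingers move at their own pace and stop on an object; "force" is the grip in N (left out, the last holds). Time passes only in rows, so rows that do not move let the fingers close. It gives the time, the measured TCP pose, the force, the opening and the grip force at its end, in the units of the state.
- status.read_state(): the state, without advancing time (a new reading comes with each control period).
- read_camera(name): name is "side" or "top"; returns a dict with "color" (400x640x3 uint8, red, green, blue), "intrinsics" (3x3 intrinsics, pixels), "world_from_camera" (4x4, takes a point from camera to world coordinates). Camera axes: x right, y up, looking along -z (the intrinsics and any distortion apply to the point x, -y, -z); pixel columns grow to the right and rows downward; lengths in m; the calibration is good to about 2 mm. A picture is of the moment at which its call begins. There is no depth.
- workorder.finish_job(): hands the job in; it is judged then, once.
Trained networks look in a picture, given as the dict that the camera call returned (one of the last four; its "shot" number tells which), for a name from the list of things; names that differ only in an ending like _2 or _b are one class to them, and where a whole thing is asked for, a point or a joint stands for the part that bears it (a point fixed in the world has none). Each returns a list of dicts, best first, with "score" (0 to 1); they miss things now and then, are a little off and sometimes report something else, mostly with a low value. They report only what shows in the picture. A call takes as long as a camera call.
- masks_of(picture, name): "mask" (400x640 bool, what is visible of it) and "bbox" ([left, top, right, bottom] in pixels, round what is visible of it).
The state is a dict: "time": time; "q": joint angles; "joint_vel": joint speeds; "joint_torque": joint torques, N m; "tool_pos": TCP position; "tcp_rot": TCP orientation; "wrist_force": force on the tool from outside, world axes, zero at the start; "torque": the same for the moment, N m; "width": opening from 0.0 (shut) to 1.0 (fully open); "grip_force": force on a finger pad.
Only numpy, scipy, OpenCV 4.12 (cv2) and the standard library are available. Lean on these libraries where they do the work, as an engineer would, in place of code of your own. Each camera call takes 0.05 s, during which the arm holds its last target. There are 200 camera calls.

### The job

Push the open door of the grey enclosure shut until it seats on its catch, so that it no longer stands out over the brown board. Then pick up and shake the sealed metal boxes end to end to find the one whose transformer has come loose and knocks about inside; put any quiet one back where it stood, and leave the things lying round about alone. Finish holding the rattling box still and level, lid up, about 20 cm above the middle of the brown board for the fitter to take, without letting go of it.

Things in the scene. Friction and masses are not known exactly. Their poses are not given: they have to be found in the camera images.
- enclosure: grey sheet-steel wall enclosure standing on the bench, 120 deep (x) x 220 wide (y) x 200 mm high, fixed; origin: centre of its underside; its open front faces its own -x (towards the robot).
- door (a joint): angle of the enclosure's door, rad: 0 = shut and seated, grows as it opens (starts at 1.2 to 1.8). Light sheet leaf, 222 mm long, 20 to 198 mm above the bench, upright hinge at the front's left (+y) edge. At about 0.08 rad it meets a sprung roller catch (about 5 N at the free edge), which pulls it home once passed; short of it the door stays ajar.
- door_hinge (a point): point on the hinge line, 109 mm above the bench (66 mm in front of the enclosure's origin and 112 mm to its left, in the enclosure's own directions). Shut, the leaf runs from here along the enclosure's -y, its outer face 9 mm in front (-x) of the hinge line.
- door_edge (a point): point on the outer face of the door, 30 mm in from its free edge (192 mm from the hinge line), 175 mm above the bench: a good place to push. Its axes turn with the door: -x points out of the outer face, -y from the hinge to the free edge. With the tool pointing down, TCP at about 185 mm height, the gripper's body clears the roof.
- bench_board: reddish-brown board lying on the bench in front of the enclosure, 156 (x) x 300 (y) x 16 mm thick, fixed; origin: centre of its underside. (A like board lies away to the left on the anvil; it is not meant.)
- box_1: sealed die-cast aluminium box, 112 (its x) x 60 (its y) x 38 mm high, flat lid with four corner screws, a black cable gland (21 mm across, 16 mm long, 16 mm above the underside) on its +x end; 0.5 to 0.65 kg. Origin: centre of its underside, z up. The three boxes look alike and weigh about the same; neither look nor weight tells which one rattles.
- box_2: like box_1
- box_3: like box_1
- inside_1 (a joint): where the 0.3 kg transformer lies along box_1's x on its crowned floor: 0 = middle, 0.01 per 2 mm (stands for listening; nothing shows outside). Starts within 0.02. Screwed down in two boxes, it stays put; adrift in one, it slides to 0.125 (25 mm) either way, knocking on the ends, when the box is tipped lengthwise over 15 degrees or jerked lengthwise; comes to rest at an end.
- inside_2 (a joint): the same for box_2
- inside_3 (a joint): the same for box_3
- screwdriver: red-handled screwdriver, 253 mm long, loose, to be left alone; origin: centre of its underside
- measure: yellow tape measure, 69x80x35 mm, loose, to be left alone; origin: centre of its underside
- grease: round tin, 67 mm across, 42 mm high, loose, to be left alone; origin: centre of its underside

How it is judged:
By the outcome, as a careful person would: the job done as asked, in the order asked, and still so for the second after the job is handed in, while the arm keeps its last pose, push and grip.
It also fails if it takes over 72 s, if anything falls off the work surface, if the arm or the gripper's body presses on something with over 40 N, if the wrist force passes 120 N, or if a joint passes its speed limit or range.

## Working session

There is one attempt and no reset: what is moved stays moved. The work goes in short steps, Python scripts to look and compute and a tool call to move; the robot and the scene stay as the last step left them, time stands still between calls to the robot, and variables do not carry over. Pictures are saved under pics/ and viewed, at most 10 in all, crops included, and the job is handed in when it is done.

Besides the shell and the picture viewer there is one more tool, called after "Request:" as name(argument=value, ...) on one line, values as JSON. drive_tool: Moves the arm, as the interface text tells. Its arguments: {"type":"object","properties":{"rows":{"type":"array"},"force":{"type":"number"}},"required":["rows"]}

```bash
mkdir -p pics; ls
cat > h.py <<'E'
import numpy as np, cv2
from workcell import status, read_camera, workorder, masks_of
def proj(p,P):
    W=np.linalg.inv(p["world_from_camera"]); P=np.atleast_2d(P); c=P@W[:3,:3].T+W[:3,3]
    c=c*[1,-1,-1]; u=c@np.array(p["intrinsics"]).T; return u[:,:2]/u[:,2:]
def ray(p,uv,z):
    M=np.array(p["world_from_camera"]); uv=np.atleast_2d(uv)
    d=np.c_[uv,np.ones(len(uv))]@np.linalg.inv(p["intrinsics"]).T*[1,-1,-1]@M[:3,:3].T
    o=M[:3,3]; return o+d*((z-o[2])/d[:,2:])
E
python3 - <<'E'
from h import *
s=status.read_state(); print(s)
for n in ("top","side"):
    p=read_camera(n); print(n,{k:(np.round(v,3).tolist() if k!="color" else 0) for k,v in p.items()})
    im=cv2.cvtColor(p["color"],cv2.COLOR_RGB2BGR); cv2.imwrite(f"pics/{n}0.png",im)
    for o in ("enclosure","door","bench_board","box_1","screwdriver","measure","grease"):
        for m in masks_of(p,o)[:4]:
            r=cv2.minAreaRect(np.argwhere(m["mask"])[:,::-1].astype(np.float32))
            print(n,o,round(m["score"],2),np.round(m["bbox"]).tolist(),np.round(r[0]),np.round(r[1]),round(r[2]))
            if n=="top": print(np.round(ray(p,cv2.boxPoints(r),{"box_1":.038,"bench_board":.016,"enclosure":.2,"door":.198}.get(o,.03))[:,:2],3).tolist())
E
```

```text
pics
{'time': 0.0, 'q': array([-1.34190964e+00,  2.64764416e-01,  1.60538642e+00, -8.41559190e-06,
        1.27370451e+00, -3.69052377e-02]), 'joint_vel': array([ 0.00035083,  0.00104124, -0.00143498, -0.00191332,  0.00102548,
        0.00035117]), 'joint_torque': array([ 2.95038599e-04, -5.15110230e+01, -3.67317367e+01,  4.26788768e-05,
        1.29452208e-02,  1.69667152e-05]), 'tool_pos': array([ 0.1771386 , -0.65062011,  0.24864769]), 'tcp_rot': array([-3.11165891e+00, -4.15982620e-01,  3.52973850e-04]), 'wrist_force': array([-0.06594966,  0.20288292, -0.75072547]), 'torque': array([ 0.01459091, -0.06080306,  0.02489224]), 'grip_force': 0.0, 'width': 1.0002438598273644}
top {'color': 0, 'intrinsics': [[393.287, 0.0, 318.439], [0.0, 393.287, 205.387], [0.0, 0.0, 1.0]], 'world_from_camera': [[-0.082, 0.789, -0.608, -0.253], [-0.997, -0.066, 0.048, 0.095], [-0.002, 0.61, 0.792, 1.045], [0.0, 0.0, 0.0, 1.0]], 'shot': 1}
top enclosure 0.93 [366.0, 124.0, 442.0, 194.0] [400. 160.] [81. 48.] 22
[[0.53, -0.073], [0.719, -0.158], [0.561, -0.359], [0.397, -0.261]]
top door 0.54 [211.0, 174
[... 1473 characters left out ...]
 238.0, 360.0, 274.0] [339. 256.] [26. 47.] 68
side bench_board 0.78 [302.0, 135.0, 347.0, 191.0] [318. 170.] [55. 44.] 69
side bench_board 0.2 [242.0, 103.0, 363.0, 188.0] [303. 143.] [ 86. 117.] 88
side box_1 0.93 [325.0, 280.0, 373.0, 321.0] [347. 300.] [29. 52.] 64
side box_1 0.69 [316.0, 238.0, 361.0, 273.0] [339. 256.] [25. 48.] 67
side box_1 0.55 [305.0, 198.0, 347.0, 222.0] [323. 211.] [22. 42.] 83
side screwdriver 0.94 [268.0, 263.0, 317.0, 333.0] [291. 298.] [80. 12.] 60
side measure 0.75 [273.0, 229.0, 297.0, 256.0] [282. 241.] [27. 23.] 4
side grease 0.58 [383.0, 239.0, 412.0, 269.0] [396. 254.] [27. 27.] 90
side grease 0.36 [241.0, 101.0, 365.0, 192.0] [303. 142.] [ 86. 117.] 86
```

Run:
```python
import cv2
a=cv2.imread("pics/top0.png")[110:290,190:470];cv2.imwrite("pics/t1.png",cv2.resize(a,(784,504),interpolation=2))
a=cv2.imread("pics/side0.png")[80:345,220:440];cv2.imwrite("pics/s1.png",cv2.resize(a,None,fx=2.26,fy=2.26,interpolation=2))
```

```text
(no output)
```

View pics/t1.png

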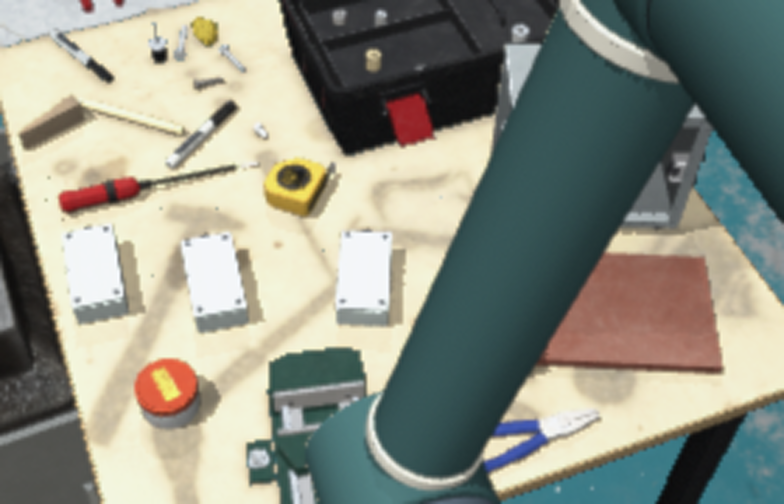

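View pics/s1.png

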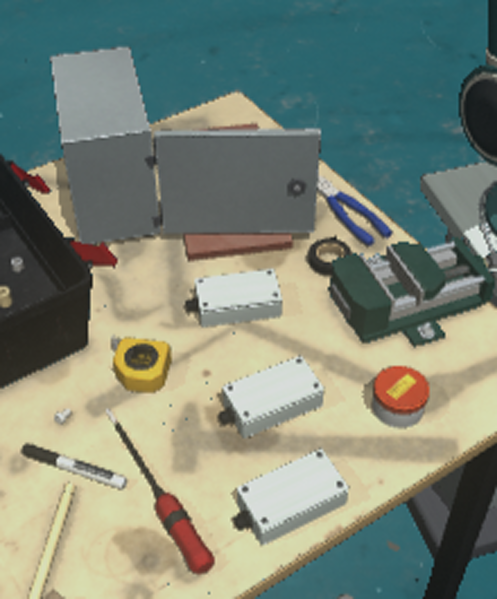

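The top view shows three pale boxes in crop at (95,270), (215,280) and (365,275), with glands at the far (+x) end. The arm hides the enclosure there. The side view shows the enclosure roof corners at about (65,142), (150,129), (128,48) and (55,60), and the door running from (157,135) to (320,130). I'll fit the silhouettes next.

```bash
cat >> h.py <<'E'
from scipy.optimize import minimize
def prism(x,y,a,dx,dy,z0,z1):
    c,s=np.cos(a),np.sin(a)
    return np.array([[x+c*u-s*v,y+s*u+c*v,z] for u in(-dx/2,dx/2) for v in(-dy/2,dy/2) for z in(z0,z1)])
def iou(p,m,P,k=4):
    h,w=m.shape; u=(proj(p,P)+.5)*k
    h0=np.zeros((h*k,w*k),np.uint8)
    cv2.fillConvexPoly(h0,cv2.convexHull(np.round(u).astype(np.int32)),1)
    h0=cv2.resize(h0.astype(np.float32),(w,h),interpolation=cv2.INTER_AREA)
    return np.minimum(h0,m).sum()/np.maximum(h0,m).sum()
def fit(obs,x0,dx,dy,z0,z1):
    f=lambda v:-sum(iou(p,m,prism(v[0],v[1],v[2],dx,dy,z0,z1)) for p,m in obs)
    X=[]
    for da in(-.2,0,.2):
        v=np.array(x0)+[0,0,da]
        r=minimize(f,v,method="Nelder-Mead",options=dict(initial_simplex=[v,v+[.015,0,0],v+[0,.015,0],v+[0,0,.15]],xatol=2e-4,fatol=1e-4))
        X.append((r.fun,r.x))
    b=min(X,key=lambda t:t[0]); return np.round(b[1],4),round(-b[0]/len(obs),3)
E
cat > m.py <<'E'
from h import *
T=read_camera("top");S=read_camera("side")
mt=[m["mask"] for m in masks_of(T,"box_1") if m["score"]>.3]; ms=[m["mask"] for m in masks_of(S,"box_1") if m["score"]>.3]
def cen(p,m): return ray(p,np.argwhere(m)[:,::-1].mean(0),.025)[0,:2]
for m in ms:
    c=cen(S,m); o=[(S,m)]+[(T,t) for t in mt if np.hypot(*(cen(T,t)-c))<.04]
    print(len(o),"fit",fit(o,[*c,0],.112,.06,0,.038),"sideonly",fit(o[:1],[*c,0],.112,.06,0,.038))
for t in mt: print("top only",cen(T,t),fit([(T,t)],[*cen(T,t),0],.112,.06,0,.038))
u=np.array([[65,142],[150,129],[128,48],[55,60]])/2.26+[220,80]
print("roof",np.round(ray(S,u,.2),3).tolist())
u=np.array([[157,135],[320,130]])/2.26+[220,80]
print("door top",np.round(ray(S,u,.198),3).tolist())
u=np.array([[160,237],[313,230]])/2.26+[220,80]
print("door bot",np.round(ray(S,u,.020),3).tolist())
u=np.array([[575,254],[705,258],[720,370]])/2.8+[190,110]
print("board top",np.round(ray(T,u,.016),3).tolist())
E
python3 m.py
```

```text
2 fit (array([0.5519, 0.3427, 0.1585]), np.float64(0.937)) sideonly (array([0.552 , 0.3429, 0.1484]), np.float64(0.941))
2 fit (array([ 0.5189,  0.0295, -0.1312]), np.float64(0.904)) sideonly (array([ 0.5192,  0.0295, -0.1293]), np.float64(0.906))
2 fit (array([0.5294, 0.2047, 0.1425]), np.float64(0.917)) sideonly (array([0.5294, 0.2047, 0.1293]), np.float64(0.893))
top only [0.52164469 0.20318503] (array([0.5293, 0.2047, 0.1388]), np.float64(0.941))
top only [0.54454336 0.34076915] (array([0.5519, 0.3425, 0.1674]), np.float64(0.938))
top only [0.51280669 0.03031736] (array([ 0.5189,  0.0298, -0.1246]), np.float64(0.905))
roof [[0.699, -0.144, 0.2], [0.586, -0.137, 0.2], [0.57, -0.346, 0.2], [0.68, -0.348, 0.2]]
door top [[0.58, -0.123, 0.198], [0.37, -0.066, 0.198]]
door bot [[0.59, -0.119, 0.02], [0.371, -0.064, 0.02]]
board top [[0.535, -0.225, 0.016], [0.516, -0.377, 0.016], [0.361, -0.351, 0.016]]
```

```bash
cat > plan.py <<'E'
from h import *
from scipy.spatial.transform import Rotation as R
def cur():
    s=status.read_state(); X=R.from_rotvec(s["tcp_rot"]).as_matrix()
    return [*s["tool_pos"],np.degrees(np.arctan2(X[1,0],X[0,0]))]
def legs(wps,claw,start=None):
    """wps: (x,y,z,xang,nrows); tool pointing down"""
    c=np.array(start if start is not None else cur(),float); out=[]
    for w in wps:
        t=np.array(w[:4],float); n=w[4]; d=(t-c)/n; d[3]=((t[3]-c[3]+180)%360-180)/n
        for i in range(n):
            a=np.radians(c[3]); x=np.array([np.cos(a),np.sin(a)]); y=np.array([np.sin(a),-np.cos(a)])
            row=[0,0,round(-d[3],2),round(d[:2]@x,4),round(d[:2]@y,4),round(-d[2],4),claw]
            out.append(row); c=c+d
    for i in range(0,len(out),8): print(str(out[i:i+8]).replace(" ",""))
E
python3 - <<'E'
from plan import *
print(np.round(cur(),3))
legs([(.42,-.30,.27,40,14),(.415,-.036,.27,73,8),(.415,-.036,.185,73,4)],0)
E
```

```text
[ 0.177 -0.651  0.25  15.229]
[[0,0,np.float64(-1.77),np.float64(0.0233),np.float64(-0.0197),np.float64(-0.0014),0],[0,0,np.float64(-1.77),np.float64(0.0239),np.float64(-0.0189),np.float64(-0.0014),0],[0,0,np.float64(-1.77),np.float64(0.0245),np.float64(-0.0182),np.float64(-0.0014),0],[0,0,np.float64(-1.77),np.float64(0.025),np.float64(-0.0174),np.float64(-0.0014),0],[0,0,np.float64(-1.77),np.float64(0.0256),np.float64(-0.0166),np.float64(-0.0014),0],[0,0,np.float64(-1.77),np.float64(0.0261),np.float64(-0.0158),np.float64(-0.0014),0],[0,0,np.float64(-1.77),np.float64(0.0265),np.float64(-0.015),np.float64(-0.0014),0],[0,0,np.float64(-1.77),np.float64(0.027),np.float64(-0.0142),np.float64(-0.0014),0]]
[[0,0,np.float64(-1.77),np.float64(0.0274),np.float64(-0.0134),np.float64(-0.0014),0],[0,0,np.float64(-1.77),np.float64(0.0278),np.float64(-0.0125),np.float64(-0.0014),0],[0,0,np.float64(-1.77),np.float64(0.0282),np.float64(-0.0116),np.float64(-0.0014),0],[0,0,np.float64(-1.77),np.float64(0.0285),np.float64(-0.0108),np.float64(-0.0014),0],[0,0,np.float64(-1.77),np.float64(0.0289),np.float
[... 383 characters left out ...]
12),np.float64(0.0258),np.float64(-0.0206),np.float64(0.0),0],[0,0,np.float64(-4.12),np.float64(0.0272),np.float64(-0.0187),np.float64(0.0),0],[0,0,np.float64(-4.12),np.float64(0.0285),np.float64(-0.0167),np.float64(0.0),0],[0,0,np.float64(-4.12),np.float64(0.0296),np.float64(-0.0146),np.float64(0.0),0],[0,0,np.float64(-4.12),np.float64(0.0306),np.float64(-0.0125),np.float64(0.0),0],[0,0,np.float64(-0.0),np.float64(-0.0),np.float64(-0.0),np.float64(0.0213),0],[0,0,np.float64(-0.0),np.float64(-0.0),np.float64(-0.0),np.float64(0.0213),0]]
[[0,0,np.float64(-0.0),np.float64(-0.0),np.float64(-0.0),np.float64(0.0213),0],[0,0,np.float64(-0.0),np.float64(-0.0),np.float64(-0.0),np.float64(0.0213),0]]
```

Request:
drive_tool(rows=[[0,0,0,0.027,-0.023,-0.003,0],[0,0,0,0.027,-0.023,-0.003,0],[0,0,0,0.027,-0.023,-0.003,0],[0,0,0,0.027,-0.023,-0.003,0],[0,0,0,0.027,-0.023,-0.003,0],[0,0,0,0.027,-0.023,-0.003,0],[0,0,0,0.027,-0.023,-0.003,0],[0,0,0,0.027,-0.023,-0.003,0]])

```text
time: 1.67
tool_pos: [0.3381, -0.4155, 0.2743]
tcp_rot: [3.113, 0.416, 0.001]
wrist_force: [0.5, -0.1, 0.2]
width: 0.004
grip_force: 0.0
```

Request:
drive_tool(rows=[[0,0,0,0.027,-0.023,0,0],[0,0,0,0.027,-0.023,0,0],[0,0,0,0.027,-0.023,0,0],[0,0,0,0.027,-0.023,0,0],[0,0,0,0.008,-0.032,0,0],[0,0,0,0.008,-0.032,0,0],[0,0,0,0.008,-0.032,0,0],[0,0,0,0.008,-0.032,0,0]])

```text
time: 2.33
tool_pos: [0.4145, -0.1664, 0.2741]
tcp_rot: [3.114, 0.416, 0.001]
wrist_force: [0.9, 0.3, 0.5]
width: 0.002
grip_force: 0.0
```

Request:
drive_tool(rows=[[0,0,0,0.008,-0.032,0,0],[0,0,0,0.008,-0.032,0,0],[0,0,0,0.008,-0.032,0,0],[0,0,0,0.008,-0.032,0,0],[0,0,-7,0,0,0,0],[0,0,-7,0,0,0,0],[0,0,-7,0,0,0,0],[0,0,-7,0,0,0,0]])

```text
time: 3.0
tool_pos: [0.4119, -0.0355, 0.2742]
tcp_rot: [2.916, 1.168, 0.001]
wrist_force: [0.4, 0.3, -0.4]
width: 0.002
grip_force: 0.0
```

Request:
drive_tool(rows=[[0,0,-7,0,0,0,0],[0,0,-7,0,0,0,0],[0,0,-7,0,0,0,0],[0,0,-7,0,0,0,0]])

```text
time: 3.33
tool_pos: [0.4119, -0.036, 0.2742]
tcp_rot: [2.548, 1.837, 0.001]
wrist_force: [-0.3, -0.7, -0.2]
width: -0.0
grip_force: 0.0
```

```bash
sed -i 's/round(\(-d\[3\]\),2),round(\(d\[:2\]@x\),4),round(\(d\[:2\]@y\),4),round(\(-d\[2\]\),4)/*[round(float(v),4) for v in (\1,\2,\3,\4)]/' plan.py
python3 - <<'E'
from plan import *
print(np.round(cur(),3),status.read_state()["time"])
T=read_camera("top");S=read_camera("side")
for n,p in(("t",T),("s",S)):
    im=cv2.cvtColor(p["color"],cv2.COLOR_RGB2BGR)
    c=im[100:300,190:470] if n=="t" else im[80:290,220:440]
    cv2.imwrite(f"pics/{n}2.png",cv2.resize(c,None,fx=2.8,fy=2.8,interpolation=2))
mt=masks_of(T,"bench_board");print([(round(m["score"],2),m["bbox"]) for m in mt])
obs=[(T,mt[0]["mask"])]
print("board",fit(obs,[.463,-.216,-.12],.156,.3,0,.016))
E
```

```text
[ 4.1200e-01 -3.6000e-02  2.7400e-01  7.1581e+01] 3.3333
[(0.6, [416.5, 203.5, 445.2, 244.4])]
board (array([ 0.5218, -0.356 , -1.6266]), np.float64(0.3))
```

View pics/t2.png

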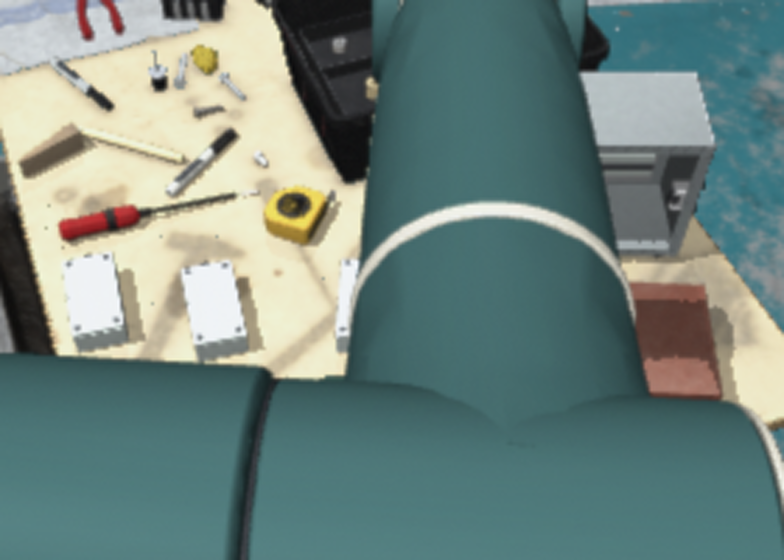

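The arm hides the door from above. The side view's geometry stands, and the tool is about 22 mm off the outer face, so I'll lower, close in and begin the arc.

Request:
drive_tool(rows=[[0,0,0,0,0,0.022,0],[0,0,0,0,0,0.022,0],[0,0,0,0,0,0.022,0],[0,0,0,0,0,0.022,0],[0,0,0,-0.01,0,0,0],[0,0,0,-0.01,0,0,0]])

```text
time: 3.98
tool_pos: [0.4042, -0.0552, 0.185]
tcp_rot: [-2.553, -1.827, 0.004]
wrist_force: [0.9, -0.2, -0.3]
width: -0.001
grip_force: 0.0
```

Request:
drive_tool(rows=[[0,0,-6,-0.0194,-0.001,0,0],[0,0,-6,-0.0194,-0.001,0,0],[0,0,-6,-0.0194,-0.001,0,0],[0,0,-6,-0.0194,-0.001,0,0]])

```text
time: 4.32
tool_pos: [0.3886, -0.1319, 0.188]
tcp_rot: [2.113, 2.322, 0.002]
wrist_force: [1.3, -0.1, -1.9]
width: -0.003
grip_force: 0.5
```

Run:
```python
from plan import *
print(np.round(cur(),3),np.round(status.read_state()["wrist_force"],1))
S=read_camera("side")
im=cv2.cvtColor(S["color"],cv2.COLOR_RGB2BGR)
cv2.imwrite("pics/s3.png",cv2.resize(im[80:290,220:440],None,fx=2.6,fy=2.6,interpolation=2))
```

```text
[ 0.389 -0.132  0.188 95.407] [ 1.3 -0.1 -1.9]
```

View pics/s3.png

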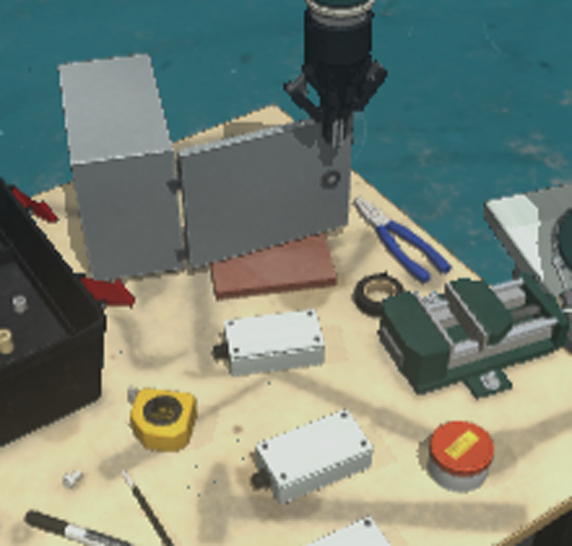

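The fingers at crop (335,130) press the outer face, and the door is swinging in. I'll continue.

Request:
drive_tool(rows=[[0,0,-6,-0.0194,-0.001,0,0],[0,0,-6,-0.0194,-0.001,0,0],[0,0,-6,-0.0194,-0.001,0,0],[0,0,-6,-0.0194,-0.001,0,0],[0,0,-6,-0.0194,-0.001,0,0],[0,0,-6,-0.0194,-0.001,0,0],[0,0,-6,-0.0194,-0.001,0,0],[0,0,-6,-0.0194,-0.001,0,0]])

```text
time: 5.03
tool_pos: [0.4485, -0.271, 0.1878]
tcp_rot: [0.989, 2.98, -0.001]
wrist_force: [-1.3, 0.8, 0.6]
width: 0.003
grip_force: 0.6
```

Request:
drive_tool(rows=[[0,0,-6,-0.0194,-0.001,0,0],[0,0,-6,-0.0194,-0.001,0,0],[0,0,-3,-0.0097,-0.0003,0,0]])

```text
time: 5.28
tool_pos: [0.4899, -0.2993, 0.1882]
tcp_rot: [0.592, 3.082, -0.003]
wrist_force: [0.4, -0.5, 0.0]
width: -0.003
grip_force: 0.0
```

Run:
```python
from plan import *
print(np.round(cur(),3))
S=read_camera("side")
im=cv2.cvtColor(S["color"],cv2.COLOR_RGB2BGR)
cv2.imwrite("pics/s4.png",cv2.resize(im[80:230,230:390],None,fx=4,fy=4,interpolation=2))
```

```text
[  0.49   -0.299   0.188 158.25 ]
```

View pics/s4.png

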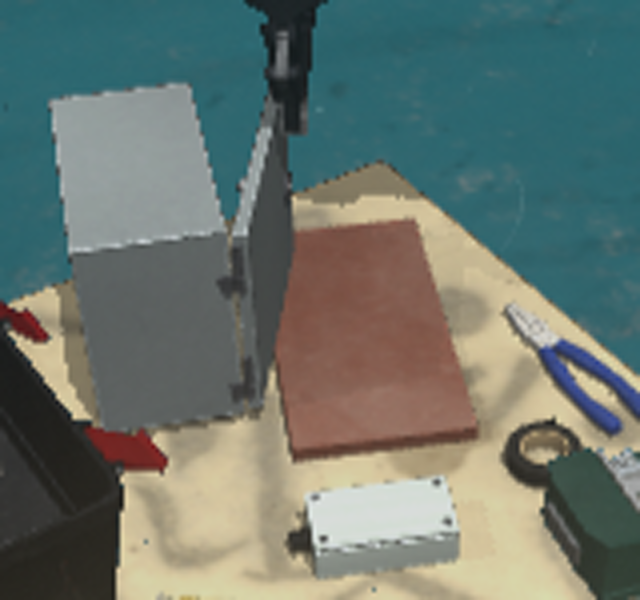

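```bash
cat > e.py <<'E'
from plan import *
S=read_camera("side")
f=lambda pts,z: np.round(ray(S,np.array(pts)/4+[230,80]-.4,z)[:,:2],3).tolist()
print("roof bl,fl,fr,br",f([[72,250],[222,230],[187,85],[52,100]],.2))
print("door top",f([[240,232],[275,100]],.198))
print("board nearright,nearleft,farleft",f([[415,220],[478,430],[292,445]],.016))
E
python3 e.py
```

```text
roof bl,fl,fr,br [[0.702, -0.148], [0.59, -0.138], [0.57, -0.349], [0.684, -0.362]]
door top [[0.577, -0.134], [0.505, -0.306]]
board nearright,nearleft,farleft [[0.366, -0.349], [0.408, -0.053], [0.559, -0.083]]
```

Request:
drive_tool(rows=[[0,0,-4,-0.013,-0.0005,0,0],[0,0,-4,-0.013,-0.0005,0,0],[0,0,-4,-0.013,-0.0005,0,0]])

```text
time: 5.63
tool_pos: [0.524, -0.3104, 0.1872]
tcp_rot: [-0.269, -3.13, 0.001]
wrist_force: [0.4, -0.3, 0.5]
width: -0.002
grip_force: 0.4
```

Request:
drive_tool(rows=[[0,0,-2,-0.006,0,0,0],[0,0,-2,-0.006,0,0,0]])

```text
time: 5.8
tool_pos: [0.5336, -0.3126, 0.1871]
tcp_rot: [-0.161, -3.132, 0.002]
wrist_force: [-8.8, -3.5, 3.5]
width: 0.001
grip_force: 4.0
```

Request:
drive_tool(rows=[[0,0,0,-0.003,0,0,0],[0,0,0,-0.003,0,0,0]])

```text
time: 5.97
tool_pos: [0.5412, -0.3129, 0.1871]
tcp_rot: [-0.164, -3.136, 0.002]
wrist_force: [-0.6, -1.3, -0.9]
width: -0.002
grip_force: 0.5
```

The catch pushed back at 8.8 N and then let go. One more nudge will confirm the door is seated.

Request:
drive_tool(rows=[[0,0,0,-0.003,0,0,0],[0,0,0,-0.002,0,0,0]])

```text
time: 6.13
tool_pos: [0.5435, -0.3127, 0.1869]
tcp_rot: [-0.16, -3.129, -0.0]
wrist_force: [-18.5, -0.2, 12.5]
width: -0.003
grip_force: 9.5
```

Request:
drive_tool(rows=[[0,0,0,-0.002,0,0,0],[0,0,0,-0.002,0,0,0]])

```text
time: 6.3
tool_pos: [0.5437, -0.3128, 0.1869]
tcp_rot: [-0.16, -3.121, -0.002]
wrist_force: [-29.9, 2.4, 18.7]
width: 0.002
grip_force: 15.8
```

Request:
drive_tool(rows=[[0,0,0,0.015,0,0,0],[0,0,0,0.02,0,0,0],[0,0,0,0.02,0,0,0],[0,0,0,0,0,-0.03,0.5],[0,0,0,0,0,-0.03,1],[0,0,0,0,0,-0.03,1]])

```text
time: 6.8
tool_pos: [0.4956, -0.3068, 0.2767]
tcp_rot: [-0.162, -3.137, -0.002]
wrist_force: [0.8, -1.4, 0.2]
width: 0.42
grip_force: 0.0
```

Run:
```python
from plan import *
c=cur();print(np.round(c,3))
legs([(.519,.0295,c[2],172.5,10)],1)
S=read_camera("side")
im=cv2.cvtColor(S["color"],cv2.COLOR_RGB2BGR)
cv2.imwrite("pics/s5.png",cv2.resize(im[80:230,230:390],None,fx=4,fy=4,interpolation=2))
m=[m for m in masks_of(S,"box_1") if m["score"]>.3]
for k in m:
    c=ray(S,np.argwhere(k["mask"])[:,::-1].mean(0),.025)[0,:2]; print(fit([(S,k["mask"])],[*c,0],.112,.06,0,.038))
```

```text
[  0.496  -0.307   0.277 174.084]
[[0,0,0.1584,0.0011,0.0337,-0.0,1],[0,0,0.1584,0.0012,0.0337,-0.0,1],[0,0,0.1584,0.0013,0.0337,-0.0,1],[0,0,0.1584,0.0014,0.0337,-0.0,1],[0,0,0.1584,0.0015,0.0337,-0.0,1],[0,0,0.1584,0.0016,0.0337,-0.0,1],[0,0,0.1584,0.0017,0.0337,-0.0,1],[0,0,0.1584,0.0018,0.0337,-0.0,1]]
[[0,0,0.1584,0.0019,0.0337,-0.0,1],[0,0,0.1584,0.002,0.0337,-0.0,1]]
(array([0.553 , 0.3434, 0.184 ]), np.float64(0.918))
(array([ 0.5185,  0.0284, -0.1085]), np.float64(0.913))
(array([0.5278, 0.2046, 0.1633]), np.float64(0.923))
```

View pics/s5.png

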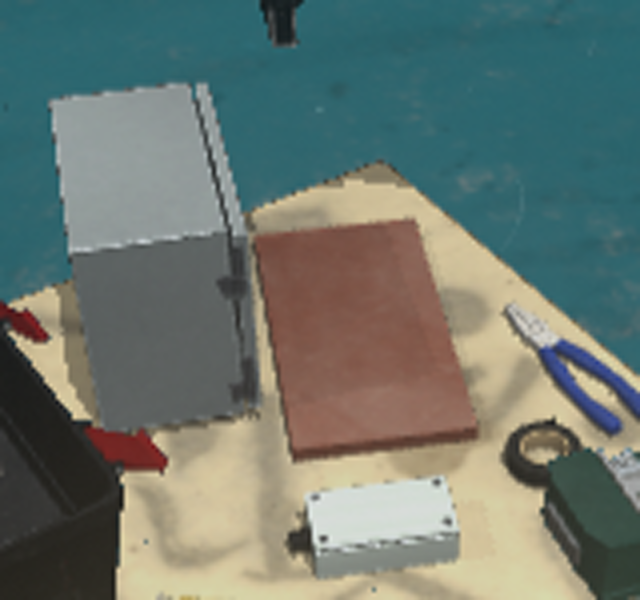

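The door is flush with the enclosure front and clear of the board. On to the nearest box.

Request:
drive_tool(rows=[[0,0,0.2,0.001,0.034,0,1],[0,0,0.2,0.001,0.034,0,1],[0,0,0.2,0.001,0.034,0,1],[0,0,0.2,0.001,0.034,0,1],[0,0,0.2,0.001,0.034,0,1],[0,0,0.2,0.002,0.034,0,1],[0,0,0.2,0.002,0.034,0,1],[0,0,0.2,0.002,0.034,0,1]])

```text
time: 7.57
tool_pos: [0.516, -0.0342, 0.2762]
tcp_rot: [0.205, 3.134, 0.001]
wrist_force: [-1.0, 0.1, -0.0]
width: 1.002
grip_force: 0.0
```

Request:
drive_tool(rows=[[0,0,0,0.002,0.034,0,1],[0,0,0,0.002,0.031,0,1],[0,0,0,0,0,0.04,1],[0,0,0,0,0,0.04,1],[0,0,0,0,0,0.04,1],[0,0,0,0,0,0.04,1]])

```text
time: 8.07
tool_pos: [0.5209, 0.0297, 0.1152]
tcp_rot: [0.203, 3.133, 0.001]
wrist_force: [0.9, 0.5, 0.0]
width: 1.0
grip_force: 0.0
```

Run:
```python
from plan import *
c=cur();print(np.round(c,3),status.read_state()["width"])
legs([(.519,.0293,.024,173,1)],1)
```

```text
[5.2100e-01 3.0000e-02 1.1500e-01 1.7258e+02] 1.0002831301678148
[[0,0,-0.4197,0.0018,-0.0007,0.0912,1]]
```

Request:
drive_tool(rows=[[0,0,0,0.002,0,0.03,1],[0,0,0,0,0,0.03,1],[0,0,0,0,0,0.02,1],[0,0,0,0,0,0.011,1],[0,0,0,0,0,0,1]], force=60)

```text
time: 8.48
tool_pos: [0.5162, 0.0293, 0.0224]
tcp_rot: [-0.203, -3.13, 0.0]
wrist_force: [-0.7, 0.5, -0.2]
width: 1.004
grip_force: 0.0
```

Request:
drive_tool(rows=[[0,0,0,0,0,0,0],[0,0,0,0,0,0,0],[0,0,0,0,0,0,0],[0,0,0,0,0,0,0],[0,0,0,0,0,0,0],[0,0,0,0,0,0,0]], force=60)

```text
time: 8.98
tool_pos: [0.5209, 0.0291, 0.0273]
tcp_rot: [0.202, 3.131, 0.0]
wrist_force: [-0.1, -1.0, 6.9]
width: 0.687
grip_force: 68.3
```

Request:
drive_tool(rows=[[0,0,0,0,0,-0.02,0],[0,0,0,0,0,-0.04,0],[0,0,0,0,0,-0.04,0],[0,0,0,0,0,-0.04,0],[0,0,0,0,0,0,0],[0,0,0,0,0,0,0],[0,0,0,0,0,0,0]])

```text
time: 9.57
tool_pos: [0.5173, 0.0292, 0.1637]
tcp_rot: [-0.202, -3.133, 0.0]
wrist_force: [-0.8, 0.5, -6.2]
width: 0.69
grip_force: 68.0
```

```bash
cat > r.py <<'E'
from plan import *
F=[]
for i in range(4):
    s=status.read_state(); X=R.from_rotvec(s["tcp_rot"]).as_matrix()
    F.append(np.r_[X.T@s["torque"],X.T@s["wrist_force"],s["tool_pos"],s["time"],np.degrees(np.arccos(-X[2,2])),s["width"]])
    read_camera("side")
F=np.array(F);print("torque tool",F[:,:3].round(3).tolist(),"mean",F[:,:3].mean(0).round(3),"force",F[:,3:6].mean(0).round(1),"pos",F[:,6:9].mean(0).round(4),F[-1,9:].round(3))
E
python3 r.py
```

```text
torque tool [[-0.027, -0.015, -0.015], [-0.014, 0.006, 0.02], [-0.016, -0.043, 0.017], [0.031, -0.003, -0.071]] mean [-0.006 -0.013 -0.012] force [0.4 0.1 6. ] pos [0.5165 0.0292 0.1625] [9.717 0.347 0.692]
```

Request:
drive_tool(rows=[[0,7,0,0,0,0,0],[0,7,0,0,0,0,0],[0,7,0,0,0,0,0],[0,7,0,0,0,0,0],[0,0,0,0,0,0,0],[0,0,0,0,0,0,0],[0,0,0,0,0,0,0],[0,0,0,0,0,0,0]])

```text
time: 10.43
tool_pos: [0.5182, 0.0293, 0.1655]
tcp_rot: [-0.17, -2.651, -0.042]
wrist_force: [0.3, -0.0, -5.3]
width: 0.69
grip_force: 67.9
```

Request:
drive_tool(rows=[[0,-7,0,0,0,0,0],[0,-7,0,0,0,0,0],[0,-7,0,0,0,0,0],[0,-7,0,0,0,0,0],[0,0,0,0,0,0,0],[0,0,0,0,0,0,0],[0,0,0,0,0,0,0]])

```text
time: 11.02
tool_pos: [0.519, 0.0293, 0.1668]
tcp_rot: [0.201, 3.134, 0.001]
wrist_force: [0.4, -0.2, -5.1]
width: 0.693
grip_force: 67.7
```

```bash
python3 r.py
```

```text
torque tool [[-0.109, -0.066, -0.021], [-0.012, -0.036, -0.002], [-0.001, -0.022, -0.013], [0.009, -0.045, 0.021]] mean [-0.028 -0.042 -0.004] force [-0.4  0.   5.2] pos [0.52   0.0291 0.1663] [11.167  0.029  0.694]
```

Request:
drive_tool(rows=[[0,-7,0,0,0,0,0],[0,-7,0,0,0,0,0],[0,-7,0,0,0,0,0],[0,-7,0,0,0,0,0],[0,0,0,0,0,0,0],[0,0,0,0,0,0,0],[0,0,0,0,0,0,0],[0,0,0,0,0,0,0]])

```text
time: 11.88
tool_pos: [0.522, 0.0291, 0.1676]
tcp_rot: [0.171, 2.646, -0.042]
wrist_force: [0.1, -0.9, -5.4]
width: 0.694
grip_force: 67.8
```

Request:
drive_tool(rows=[[0,7,0,0,0,0,0],[0,7,0,0,0,0,0],[0,7,0,0,0,0,0],[0,7,0,0,0,0,0],[0,0,0,0,0,0,0],[0,0,0,0,0,0,0],[0,0,0,0,0,0,0]])

```text
time: 12.47
tool_pos: [0.5199, 0.029, 0.165]
tcp_rot: [0.202, 3.133, -0.0]
wrist_force: [-1.1, -0.9, -6.4]
width: 0.69
grip_force: 67.8
```

```bash
python3 r.py
```

```text
torque tool [[0.017, -0.021, -0.049], [0.045, 0.037, 0.036], [-0.074, -0.026, 0.009], [0.009, 0.011, -0.078]] mean [-0.001  0.    -0.02 ] force [ 0.4 -0.3  5.8] pos [0.5186 0.0291 0.165 ] [12.617  0.075  0.692]
```

The level torque about the box's y changed by only 0.04 N·m, within the noise, where a loose transformer would shift it by 0.15. This box is quiet, so I'm putting it back.

Request:
drive_tool(rows=[[0,0,0,0,0,0.04,0],[0,0,0,0,0,0.04,0],[0,0,0,0,0,0.03,0],[0,0,0,0,0,0.018,0],[0,0,0,0,0,0.009,0],[0,0,0,0,0,0.003,0],[0,0,0,0,0,0,0]])

```text
time: 13.25
tool_pos: [0.5182, 0.0294, 0.027]
tcp_rot: [0.201, 3.135, 0.0]
wrist_force: [-0.1, -0.1, -2.9]
width: 0.692
grip_force: 68.8
```

Request:
drive_tool(rows=[[0,0,0,0,0,0,1],[0,0,0,0,0,0,1],[0,0,0,0,0,0,1],[0,0,0,0,0,0,1],[0,0,0,0,0,-0.01,1],[0,0,0,0,0,-0.03,1],[0,0,0,0,0,-0.04,1],[0,0,0,0,0,-0.04,1]])

```text
time: 13.92
tool_pos: [0.5175, 0.0291, 0.1459]
tcp_rot: [-0.202, -3.132, 0.0]
wrist_force: [1.3, -0.1, -0.8]
width: 1.003
grip_force: 0.0
```

Run:
```python
from plan import *
c=cur();print(np.round(c,3),status.read_state()["width"])
legs([(.529,.2047,c[2],c[3],5),(.529,.2047,.025,c[3]+180*0,1)],1)
S=read_camera("side")
for k in [m for m in masks_of(S,"box_1") if m["score"]>.3]:
    c=ray(S,np.argwhere(k["mask"])[:,::-1].mean(0),.025)[0,:2]; print(fit([(S,k["mask"])],[*c,0],.112,.06,0,.038))
```

```text
[5.18000e-01 2.90000e-02 1.46000e-01 1.72626e+02] 1.0026246715728557
[[0,0,-0.0,0.0022,0.0351,-0.0,1],[0,0,-0.0,0.0022,0.0351,-0.0,1],[0,0,-0.0,0.0022,0.0351,-0.0,1],[0,0,-0.0,0.0022,0.0351,-0.0,1],[0,0,-0.0,0.0022,0.0351,-0.0,1],[0,0,-0.0,0.0,0.0,0.1209,1]]
(array([ 0.518 ,  0.0314, -0.0991]), np.float64(0.892))
(array([0.5543, 0.3437, 0.1828]), np.float64(0.907))
(array([0.5288, 0.2039, 0.1534]), np.float64(0.926))
```

Request:
drive_tool(rows=[[0,0,0,0.002,0.035,0,1],[0,0,0,0.002,0.035,0,1],[0,0,0,0.002,0.035,0,1],[0,0,0,0.002,0.035,0,1],[0,0,0,0.002,0.035,0,1],[0,0,-5.3,0,0,0,1],[0,0,-5.3,0,0,0.02,1],[0,0,-5.3,0,0,0.02,1]])

```text
time: 14.68
tool_pos: [0.533, 0.2057, 0.1067]
tcp_rot: [-0.243, 3.127, 0.002]
wrist_force: [-1.2, -0.5, -0.4]
width: 1.002
grip_force: 0.0
```

Run:
```python
from plan import *
c=cur();print(np.round(c,3))
legs([(.529,.2043,.0255,188.5,1)],1)
```

```text
[ 5.33000e-01  2.06000e-01  1.07000e-01 -1.71097e+02]
[[0,0,0.403,0.0042,-0.0008,0.0812,1]]
```

Request:
drive_tool(rows=[[0,0,0,0.002,-0.001,0.03,1],[0,0,0,0,0,0.03,1],[0,0,0,0,0,0.015,1],[0,0,0,0,0,0.006,1],[0,0,0,0,0,0,1]], force=60)

```text
time: 15.1
tool_pos: [0.528, 0.2022, 0.0223]
tcp_rot: [0.233, -3.129, 0.001]
wrist_force: [-0.3, 0.3, 0.5]
width: 0.999
grip_force: 0.0
```

Request:
drive_tool(rows=[[0,0,0,0,0,0,0],[0,0,0,0,0,0,0],[0,0,0,0,0,0,0],[0,0,0,0,0,0,0],[0,0,0,0,0,0,0],[0,0,0,0,0,0,0]], force=60)

```text
time: 15.6
tool_pos: [0.5314, 0.2035, 0.0262]
tcp_rot: [-0.233, 3.129, 0.002]
wrist_force: [0.7, 0.8, 7.0]
width: 0.689
grip_force: 68.1
```

Request:
drive_tool(rows=[[0,0,0,0,0,-0.02,0],[0,0,0,0,0,-0.04,0],[0,0,0,0,0,-0.04,0],[0,0,0,0,0,-0.04,0],[0,0,0,0,0,0,0],[0,0,0,0,0,0,0],[0,0,0,0,0,0,0]])

```text
time: 16.18
tool_pos: [0.528, 0.2022, 0.1626]
tcp_rot: [0.234, -3.13, 0.001]
wrist_force: [-0.7, 0.4, -5.5]
width: 0.694
grip_force: 67.7
```

Request:
drive_tool(rows=[[0,7,0,0,0,0,0],[0,7,0,0,0,0,0],[0,7,0,0,0,0,0],[0,7,0,0,0,0,0],[0,0,0,0,0,0,0],[0,0,0,0,0,0,0],[0,0,0,0,0,0,0],[0,0,0,0,0,0,0]])

```text
time: 16.85
tool_pos: [0.5284, 0.2026, 0.164]
tcp_rot: [0.198, -2.648, 0.049]
wrist_force: [-0.2, -0.7, -4.2]
width: 0.691
grip_force: 67.6
```

Request:
drive_tool(rows=[[0,-7,0,0,0,0,0],[0,-7,0,0,0,0,0],[0,-7,0,0,0,0,0],[0,-7,0,0,0,0,0],[0,0,0,0,0,0,0],[0,0,0,0,0,0,0],[0,0,0,0,0,0,0]])

```text
time: 17.43
tool_pos: [0.5296, 0.203, 0.1659]
tcp_rot: [-0.234, 3.132, 0.001]
wrist_force: [1.3, 0.4, -5.1]
width: 0.69
grip_force: 67.4
```

```bash
python3 r.py
```

```text
torque tool [[-0.02, -0.109, -0.047], [-0.059, -0.07, -0.009], [-0.054, -0.088, 0.037], [0.033, -0.099, 0.023]] mean [-0.025 -0.092  0.001] force [-0.6  0.2  4.7] pos [0.5307 0.2031 0.1654] [17.583  0.042  0.69 ]
```

Request:
drive_tool(rows=[[0,-7,0,0,0,0,0],[0,-7,0,0,0,0,0],[0,-7,0,0,0,0,0],[0,-7,0,0,0,0,0],[0,0,0,0,0,0,0],[0,0,0,0,0,0,0],[0,0,0,0,0,0,0],[0,0,0,0,0,0,0]])

```text
time: 18.3
tool_pos: [0.5327, 0.2037, 0.1667]
tcp_rot: [-0.196, 2.645, 0.05]
wrist_force: [0.8, 0.8, -4.1]
width: 0.689
grip_force: 67.6
```

Request:
drive_tool(rows=[[0,7,0,0,0,0,0],[0,7,0,0,0,0,0],[0,7,0,0,0,0,0],[0,7,0,0,0,0,0],[0,0,0,0,0,0,0],[0,0,0,0,0,0,0],[0,0,0,0,0,0,0]])

```text
time: 18.88
tool_pos: [0.5306, 0.2028, 0.164]
tcp_rot: [-0.233, 3.131, 0.001]
wrist_force: [-0.7, -0.6, -5.7]
width: 0.691
grip_force: 67.6
```

```bash
python3 r.py
```

```text
torque tool [[0.014, 0.002, -0.017], [-0.033, -0.065, -0.021], [0.012, 0.033, 0.021], [-0.05, -0.004, 0.017]] mean [-0.014 -0.008  0.   ] force [ 0.7 -0.3  5.5] pos [0.5294 0.2027 0.164 ] [19.033  0.071  0.688]
```

Inconclusive: the shift is 0.08 and its sign is wrong for a sliding mass. I'll repeat with more readings.

```bash
cat > r.py <<'E'
from plan import *
F=[]
for i in range(14):
    s=status.read_state(); X=R.from_rotvec(s["tcp_rot"]).as_matrix()
    F.append(np.r_[X.T@s["torque"],X.T@s["wrist_force"],s["tool_pos"]])
    read_camera("side")
F=np.array(F);n=len(F)**.5
print("torque",F[:,:3].mean(0).round(3),"+-",(F[:,1].std()/n).round(3),"ty",F[:,1].round(2).tolist(),"force",F[:,3:6].mean(0).round(2),(F[:,3:6].std(0)/n).round(2),"pos",F[:,6:9].mean(0).round(4),"sd",F[:,6:9].std(0).round(4),"t",s["time"])
E
python3 r.py
```

```text
torque [-0.001 -0.034  0.007] +- 0.009 ty [-0.04, -0.03, 0.0, -0.01, -0.04, -0.09, -0.07, 0.05, -0.03, -0.05, 0.01, -0.08, -0.04, -0.06] force [-0.14 -0.03  5.06] [0.13 0.16 0.14] pos [0.5291 0.2027 0.1642] sd [0.0004 0.     0.0002] t 19.7333
```

Request:
drive_tool(rows=[[0,7,0,0,0,0,0],[0,7,0,0,0,0,0],[0,7,0,0,0,0,0],[0,7,0,0,0,0,0],[0,0,0,0,0,0,0],[0,0,0,0,0,0,0],[0,0,0,0,0,0,0],[0,0,0,0,0,0,0]])

```text
time: 20.45
tool_pos: [0.5293, 0.2028, 0.1653]
tcp_rot: [0.198, -2.65, 0.049]
wrist_force: [0.5, -0.3, -4.7]
width: 0.689
grip_force: 67.6
```

Request:
drive_tool(rows=[[0,-7,0,0,0,0,0],[0,-7,0,0,0,0,0],[0,-7,0,0,0,0,0],[0,-7,0,0,0,0,0],[0,0,0,0,0,0,0],[0,0,0,0,0,0,0],[0,0,0,0,0,0,0]])

```text
time: 21.03
tool_pos: [0.5297, 0.203, 0.166]
tcp_rot: [-0.234, 3.132, 0.001]
wrist_force: [0.9, 0.6, -4.2]
width: 0.69
grip_force: 67.4
```

```bash
python3 r.py
```

```text
torque [-0.024 -0.056 -0.008] +- 0.006 ty [-0.08, -0.06, -0.07, -0.1, -0.06, -0.07, -0.04, -0.04, -0.05, -0.08, -0.0, -0.02, -0.05, -0.06] force [-0.06 -0.22  5.12] [0.12 0.14 0.12] pos [0.5303 0.2029 0.1643] sd [0.0007 0.0002 0.0009] t 21.6833
```

Settled readings differ by only 0.02 N·m, so this box is quiet too. I'm putting it back and taking the last.

Request:
drive_tool(rows=[[0,0,0,0,0,0.04,0],[0,0,0,0,0,0.04,0],[0,0,0,0,0,0.03,0],[0,0,0,0,0,0.018,0],[0,0,0,0,0,0.009,0],[0,0,0,0,0,0.003,0],[0,0,0,0,0,0,0]])

```text
time: 22.32
tool_pos: [0.5289, 0.2025, 0.0259]
tcp_rot: [0.234, -3.131, 0.001]
wrist_force: [-1.9, 0.3, 1.6]
width: 0.692
grip_force: 69.3
```

Request:
drive_tool(rows=[[0,0,0,0,0,0,1],[0,0,0,0,0,0,1],[0,0,0,0,0,0,1],[0,0,0,0,0,0,1],[0,0,0,0,0,-0.01,1],[0,0,0,0,0,-0.03,1],[0,0,0,0,0,-0.04,1],[0,0,0,0,0,0,1]])

```text
time: 22.98
tool_pos: [0.535, 0.2046, 0.1125]
tcp_rot: [-0.233, 3.12, 0.005]
wrist_force: [1.4, -0.2, -0.2]
width: 1.0
grip_force: 0.0
```

Run:
```python
from plan import *
c=cur();print(np.round(c,3),status.read_state()["width"])
legs([(.5535,.343,c[2],c[3],4),(.5535,.343,.025,190,1)],1)
S=read_camera("side")
for k in [m for m in masks_of(S,"box_1") if m["score"]>.3]:
    c=ray(S,np.argwhere(k["mask"])[:,::-1].mean(0),.025)[0,:2]; print(fit([(S,k["mask"])],[*c,0],.112,.06,0,.038))
```

```text
[ 5.35000e-01  2.05000e-01  1.12000e-01 -1.71471e+02] 1.0004499502272917
[[0,0,-0.0,-0.0097,0.0335,-0.0,1],[0,0,-0.0,-0.0097,0.0335,-0.0,1],[0,0,-0.0,-0.0097,0.0335,-0.0,1],[0,0,-0.0,-0.0097,0.0335,-0.0,1],[0,0,-1.4713,-0.0,0.0,0.0875,1]]
(array([0.5524, 0.3435, 0.1811]), np.float64(0.934))
(array([0.5273, 0.2031, 0.1619]), np.float64(0.783))
(array([ 0.5462,  0.0264, -0.1536]), np.float64(0.456))
```

Request:
drive_tool(rows=[[0,0,-1.5,-0.011,0.033,0,1],[0,0,0,-0.011,0.034,0,1],[0,0,0,-0.011,0.034,0,1],[0,0,0,-0.011,0.034,0,1],[0,0,0,0,0,0.02,1],[0,0,0,0,0,0,1],[0,0,0,0,0,0,1]])

```text
time: 23.67
tool_pos: [0.5478, 0.3422, 0.0812]
tcp_rot: [0.276, -3.124, 0.005]
wrist_force: [-0.2, -0.7, 0.7]
width: 0.999
grip_force: 0.0
```

Run:
```python
from plan import *
c=cur();print(np.round(c,3))
legs([(.5528,.3432,.0255,190,1)],1)
```

```text
[ 5.48000e-01  3.42000e-01  8.10000e-02 -1.69917e+02]
[[0,0,0.0828,-0.0051,0.0002,0.0557,1]]
```

Request:
drive_tool(rows=[[0,0,0,-0.002,0,0.03,1],[0,0,0,0,0,0.02,1],[0,0,0,0,0,0.01,1],[0,0,0,0,0,0,1]], force=60)

```text
time: 24.0
tool_pos: [0.5497, 0.341, 0.021]
tcp_rot: [0.272, -3.124, 0.005]
wrist_force: [-0.3, -0.3, 0.0]
width: 1.004
grip_force: 0.0
```

Request:
drive_tool(rows=[[0,0,0,0,0,0,0],[0,0,0,0,0,0,0],[0,0,0,0,0,0,0],[0,0,0,0,0,0,0],[0,0,0,0,0,0,0],[0,0,0,0,0,0,0]], force=60)

```text
time: 24.5
tool_pos: [0.5535, 0.344, 0.026]
tcp_rot: [-0.274, 3.127, 0.001]
wrist_force: [0.3, -2.1, 6.6]
width: 0.694
grip_force: 69.3
```

Request:
drive_tool(rows=[[0,0,0,0,0,-0.02,0],[0,0,0,0,0,-0.04,0],[0,0,0,0,0,-0.04,0],[0,0,0,0,0,-0.04,0],[0,0,0,0,0,0,0],[0,0,0,0,0,0,0],[0,0,0,0,0,0,0]])

```text
time: 25.08
tool_pos: [0.5508, 0.3429, 0.1625]
tcp_rot: [0.275, -3.127, 0.002]
wrist_force: [-0.8, 0.3, -6.6]
width: 0.69
grip_force: 68.1
```

Request:
drive_tool(rows=[[0,7,0,0,0,0,0],[0,7,0,0,0,0,0],[0,7,0,0,0,0,0],[0,7,0,0,0,0,0],[0,0,0,0,0,0,0],[0,0,0,0,0,0,0],[0,0,0,0,0,0,0],[0,0,0,0,0,0,0]])

```text
time: 25.75
tool_pos: [0.5512, 0.3435, 0.1643]
tcp_rot: [0.233, -2.645, 0.058]
wrist_force: [-0.1, -0.3, -4.7]
width: 0.688
grip_force: 68.0
```

Request:
drive_tool(rows=[[0,-7,0,0,0,0,0],[0,-7,0,0,0,0,0],[0,-7,0,0,0,0,0],[0,-7,0,0,0,0,0],[0,0,0,0,0,0,0],[0,0,0,0,0,0,0],[0,0,0,0,0,0,0]])

```text
time: 26.33
tool_pos: [0.5521, 0.3439, 0.1661]
tcp_rot: [-0.275, 3.129, 0.002]
wrist_force: [0.3, -0.6, -4.8]
width: 0.694
grip_force: 67.8
```

```bash
python3 r.py
```

```text
torque [-0.007 -0.031 -0.004] +- 0.005 ty [-0.02, -0.05, -0.01, -0.03, -0.06, -0.06, -0.06, -0.01, -0.04, -0.01, -0.0, -0.01, -0.05, -0.03] force [-0.21  0.11  5.16] [0.13 0.12 0.13] pos [0.5529 0.3437 0.1642] sd [0.0006 0.0003 0.0009] t 26.9833
```

Request:
drive_tool(rows=[[0,-7,0,0,0,0,0],[0,-7,0,0,0,0,0],[0,-7,0,0,0,0,0],[0,-7,0,0,0,0,0],[0,0,0,0,0,0,0],[0,0,0,0,0,0,0],[0,0,0,0,0,0,0],[0,0,0,0,0,0,0]])

```text
time: 27.7
tool_pos: [0.5548, 0.345, 0.1667]
tcp_rot: [-0.23, 2.642, 0.061]
wrist_force: [0.5, 0.7, -4.9]
width: 0.688
grip_force: 68.9
```

Request:
drive_tool(rows=[[0,7,0,0,0,0,0],[0,7,0,0,0,0,0],[0,7,0,0,0,0,0],[0,7,0,0,0,0,0],[0,0,0,0,0,0,0],[0,0,0,0,0,0,0],[0,0,0,0,0,0,0]])

```text
time: 28.28
tool_pos: [0.5534, 0.3437, 0.164]
tcp_rot: [-0.273, 3.127, 0.001]
wrist_force: [-0.3, 0.1, -6.0]
width: 0.694
grip_force: 69.0
```

```bash
python3 r.py
```

```text
torque [ 0.006 -0.052 -0.009] +- 0.013 ty [-0.02, 0.06, -0.02, -0.01, -0.05, -0.02, -0.07, -0.1, -0.12, -0.06, -0.05, -0.04, -0.1, -0.13] force [ 0.07 -0.13  5.33] [0.12 0.1  0.11] pos [0.5517 0.3436 0.1642] sd [0.0006 0.0001 0.0002] t 28.9333
```

```bash
python3 r.py
```

```text
torque [-0.    -0.096  0.004] +- 0.008 ty [-0.07, -0.07, -0.08, -0.11, -0.06, -0.11, -0.05, -0.12, -0.08, -0.15, -0.14, -0.09, -0.1, -0.12] force [-0.1  -0.1   5.61] [0.15 0.13 0.15] pos [0.5522 0.3435 0.164 ] sd [0. 0. 0.] t 29.6333
```

Request:
drive_tool(rows=[[0,7,0,0,0,0,0],[0,7,0,0,0,0,0],[0,7,0,0,0,0,0],[0,7,0,0,0,0,0],[0,7,0,0,0,0,0],[0,0,0,0,0,0,0],[0,0,0,0,0,0,0],[0,0,0,0,0,0,0]])

```text
time: 30.35
tool_pos: [0.5523, 0.3436, 0.1637]
tcp_rot: [0.221, -2.525, 0.069]
wrist_force: [-0.5, -0.1, -4.9]
width: 0.692
grip_force: 70.1
```

```bash
python3 r.py
```

```text
torque [ 0.01  -0.721 -0.016] +- 0.009 ty [-0.77, -0.75, -0.71, -0.69, -0.73, -0.75, -0.66, -0.74, -0.74, -0.75, -0.72, -0.74, -0.65, -0.71] force [-2.96 -0.17  4.49] [0.17 0.12 0.15] pos [0.5521 0.3438 0.1655] sd [0.0001 0.0002 0.0011] t 31.0
```

Request:
drive_tool(rows=[[0,-7,0,0,0,0,0],[0,-7,0,0,0,0,0],[0,-7,0,0,0,0,0],[0,-7,0,0,0,0,0],[0,-7,0,0,0,0,0],[0,0,0,0,0,0,0],[0,0,0,0,0,0,0],[0,0,0,0,0,0,0]])

```text
time: 31.72
tool_pos: [0.5523, 0.3437, 0.1643]
tcp_rot: [0.274, -3.127, 0.0]
wrist_force: [0.5, -0.5, -4.7]
width: 0.691
grip_force: 70.0
```

```bash
python3 r.py
```

```text
torque [-0.006 -0.018  0.007] +- 0.01 ty [-0.04, -0.08, -0.04, -0.02, -0.01, -0.02, 0.0, 0.03, -0.03, -0.01, -0.08, 0.05, 0.02, -0.01] force [-0.23 -0.14  5.53] [0.16 0.12 0.13] pos [0.553  0.3437 0.1639] sd [0.0007 0.0002 0.0003] t 32.3667
```

```bash
python3 r.py
```

```text
torque [-0.008 -0.018  0.001] +- 0.008 ty [-0.06, 0.02, -0.06, 0.03, -0.06, 0.01, 0.01, -0.04, -0.02, 0.01, -0.02, -0.07, -0.01, 0.01] force [-0.18  0.01  5.57] [0.17 0.15 0.08] pos [0.5521 0.3435 0.164 ] sd [0. 0. 0.] t 33.0667
```

Request:
drive_tool(rows=[[0,-7,0,0,0,0,0],[0,-7,0,0,0,0,0],[0,-7,0,0,0,0,0],[0,-7,0,0,0,0,0],[0,-7,0,0,0,0,0],[0,0,0,0,0,0,0],[0,0,0,0,0,0,0],[0,0,0,0,0,0,0]])

```text
time: 33.78
tool_pos: [0.5538, 0.3427, 0.1648]
tcp_rot: [-0.22, 2.553, 0.061]
wrist_force: [0.5, 0.3, -5.2]
width: 0.691
grip_force: 70.2
```

Request:
drive_tool(rows=[[0,0,0,0,0,0,0],[0,0,0,0,0,0,0],[0,0,0,0,0,0,0],[0,7,0,0,0,0,0],[0,7,0,0,0,0,0],[0,7,0,0,0,0,0],[0,7,0,0,0,0,0],[0,7,0,0,0,0,0]])

```text
time: 34.45
tool_pos: [0.5556, 0.3422, 0.1661]
tcp_rot: [0.265, -3.121, 0.007]
wrist_force: [0.1, -0.6, -5.9]
width: 0.693
grip_force: 70.1
```

Request:
drive_tool(rows=[[0,0,0,0,0,0,0],[0,0,0,0,0,0,0],[0,0,0,0,0,0,0],[0,0,0,0,0,0,0],[0,0,0,0,0,0,0],[0,0,0,0,0,0,0],[0,0,0,0,0,0,0],[0,0,0,0,0,0,0]])

```text
time: 35.12
tool_pos: [0.5532, 0.3412, 0.1642]
tcp_rot: [0.264, -3.123, 0.011]
wrist_force: [-0.4, 0.0, -4.3]
width: 0.689
grip_force: 70.2
```

```bash
python3 r.py
```

```text
torque [-0.003 -0.086 -0.011] +- 0.011 ty [-0.01, -0.04, -0.13, -0.1, -0.07, -0.12, -0.04, -0.08, -0.1, -0.11, -0.17, -0.09, -0.05, -0.09] force [-0.21 -0.07  5.29] [0.15 0.1  0.14] pos [0.5538 0.3411 0.1638] sd [0.0002 0.0001 0.0002] t 35.7667
```

Settled readings now alternate with the tilt: −0.018 and −0.018 after +, −0.096 and −0.086 after −. The sign is right for a sliding mass, and box 2 showed no such shift. As a control, a +10° tilt, below the slide threshold, should leave it unchanged, while +35° should bring it back.

Request:
drive_tool(rows=[[0,5,0,0,0,0,0],[0,5,0,0,0,0,0],[0,0,0,0,0,0,0],[0,0,0,0,0,0,0],[0,0,0,0,0,0,0],[0,-5,0,0,0,0,0],[0,-5,0,0,0,0,0],[0,0,0,0,0,0,0]])

```text
time: 36.48
tool_pos: [0.5502, 0.3404, 0.1636]
tcp_rot: [0.266, -3.123, 0.012]
wrist_force: [-2.1, -0.8, -5.8]
width: 0.689
grip_force: 70.2
```

Request:
drive_tool(rows=[[0,0,0,0,0,0,0],[0,0,0,0,0,0,0],[0,0,0,0,0,0,0],[0,0,0,0,0,0,0],[0,0,0,0,0,0,0],[0,0,0,0,0,0,0],[0,0,0,0,0,0,0],[0,0,0,0,0,0,0]])

```text
time: 37.15
tool_pos: [0.554, 0.341, 0.1635]
tcp_rot: [0.263, -3.123, 0.012]
wrist_force: [0.3, 0.8, -6.5]
width: 0.688
grip_force: 70.2
```

```bash
python3 r.py
```

```text
torque [-0.01   0.053  0.01 ] +- 0.007 ty [0.05, 0.09, 0.04, 0.08, 0.04, 0.03, 0.05, 0.07, 0.04, 0.02, 0.06, 0.04, 0.11, 0.02] force [-0.22  0.11  5.51] [0.09 0.13 0.13] pos [0.5538 0.3411 0.1637] sd [0.0001 0.     0.0001] t 37.8
```

Request:
drive_tool(rows=[[0,7,0,0,0,0,0],[0,7,0,0,0,0,0],[0,7,0,0,0,0,0],[0,7,0,0,0,0,0],[0,7,0,0,0,0,0],[0,0,0,0,0,0,0],[0,0,0,0,0,0,0],[0,0,0,0,0,0,0]])

```text
time: 38.52
tool_pos: [0.5541, 0.3413, 0.1635]
tcp_rot: [0.21, -2.518, 0.076]
wrist_force: [-0.3, 0.5, -5.3]
width: 0.691
grip_force: 70.2
```

Request:
drive_tool(rows=[[0,0,0,0,0,0,0],[0,0,0,0,0,0,0],[0,0,0,0,0,0,0],[0,-7,0,0,0,0,0],[0,-7,0,0,0,0,0],[0,-7,0,0,0,0,0],[0,-7,0,0,0,0,0],[0,-7,0,0,0,0,0]])

```text
time: 39.18
tool_pos: [0.5537, 0.3414, 0.1667]
tcp_rot: [-0.264, 3.13, -0.008]
wrist_force: [0.5, 0.9, -6.1]
width: 0.689
grip_force: 70.2
```

Request:
drive_tool(rows=[[0,0,0,0,0,0,0],[0,0,0,0,0,0,0],[0,0,0,0,0,0,0],[0,0,0,0,0,0,0],[0,0,0,0,0,0,0],[0,0,0,0,0,0,0],[0,0,0,0,0,0,0],[0,0,0,0,0,0,0]])

```text
time: 39.85
tool_pos: [0.5544, 0.3411, 0.1632]
tcp_rot: [0.262, -3.122, 0.012]
wrist_force: [-0.5, 1.0, -4.9]
width: 0.685
grip_force: 70.1
```

```bash
python3 r.py
```

```text
torque [-0.016 -0.024 -0.002] +- 0.005 ty [-0.03, -0.02, -0.04, -0.01, -0.03, -0.04, 0.0, -0.03, 0.01, -0.01, -0.01, -0.04, -0.04, -0.06] force [-0.13  0.07  5.4 ] [0.12 0.14 0.11] pos [0.5539 0.3411 0.1636] sd [0.0002 0.     0.0002] t 40.5
```

The settled value steps between about −0.09, −0.02 and +0.05, a 0.15 N·m span. That matches 0.3 kg moving ±25 mm, whereas box 2 stayed constant, so this box rattles. I'm taking it over the board.

Request:
drive_tool(rows=[[0,0,0,0,0,-0.024,0],[0,0,0,0,0,-0.024,0],[0,0,0,0,0,-0.024,0],[0,0,0,0.006,-0.017,0,0],[0,0,0,0.012,-0.033,0,0],[0,0,0,0.012,-0.033,0,0],[0,0,0,0.012,-0.033,0,0],[0,0,0,0.012,-0.033,0,0]])

```text
time: 41.22
tool_pos: [0.5253, 0.1845, 0.2373]
tcp_rot: [0.265, -3.123, 0.012]
wrist_force: [-0.1, -0.4, -5.8]
width: 0.69
grip_force: 70.3
```

Request:
drive_tool(rows=[[0,0,0,0.012,-0.033,0,0],[0,0,0,0.012,-0.033,0,0],[0,0,0,0.012,-0.033,0,0],[0,0,0,0.012,-0.033,0,0],[0,0,0,0.012,-0.033,0,0],[0,0,0,0.012,-0.033,0,0],[0,0,0,0.012,-0.033,0,0],[0,0,0,0.012,-0.033,0,0]])

```text
time: 41.88
tool_pos: [0.4749, -0.0921, 0.2402]
tcp_rot: [0.264, -3.124, 0.012]
wrist_force: [0.8, -0.4, -5.8]
width: 0.69
grip_force: 70.3
```

Request:
drive_tool(rows=[[0,0,3,0.011,-0.033,0,0],[0,0,5,0.011,-0.033,0,0],[0,0,5,0.006,-0.02,0,0],[0,0,5,0,0,0,0],[0,0,0,0,0,0,0],[0,0,0,0,0,0,0],[0,0,0,0,0,0,0],[0,0,0,0,0,0,0]])

```text
time: 42.55
tool_pos: [0.4579, -0.1784, 0.2406]
tcp_rot: [-0.224, -3.127, 0.013]
wrist_force: [0.4, -0.0, -6.0]
width: 0.694
grip_force: 70.1
```

```bash
cat > c.py <<'E'
from plan import *
c=cur();s=status.read_state();print(np.round(c,4),s["time"],s["tcp_rot"].round(3))
X=R.from_rotvec(s["tcp_rot"]).as_matrix()
print("correct turn deg (tool)",np.degrees(np.cross(X[:,2],[0,0,-1])@X).round(2))
legs([(.4625,-.216,.236,c[3],1)],0)
E
python3 c.py
python3 - <<'E'
from h import *
S=read_camera("side");T=read_camera("top")
a=cv2.cvtColor(S["color"],cv2.COLOR_RGB2BGR)[60:345,220:440];a=cv2.resize(a,None,fx=2.1,fy=2.1,interpolation=2)
cv2.imwrite("pics/f.png",a)
E
```

```text
[  0.4579  -0.1784   0.2406 171.7924] 42.55 [-0.224 -3.127  0.013]
correct turn deg (tool) [-0.51 -0.32 -0.  ]
[[0,0,-0.0,-0.0099,-0.0365,0.0046,0]]
```

View pics/f.png

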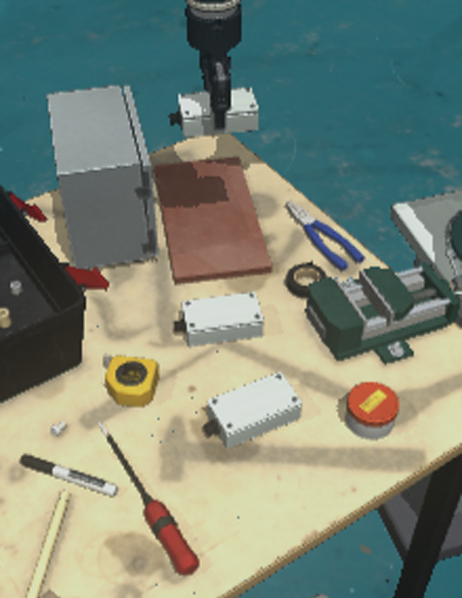

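The picture shows the box level in the gripper at (218,108), the door flush, and both quiet boxes at (222,320) and (255,408) where they stood. The hold point is still 38 mm short of the board's centre, so I'll correct that.

Request:
drive_tool(rows=[[-0.25,-0.15,0,-0.005,-0.018,0.002,0],[-0.25,-0.15,0,-0.005,-0.018,0.002,0],[0,0,0,0,0,0,0],[0,0,0,0,0,0,0],[0,0,0,0,0,0,0],[0,0,0,0,0,0,0],[0,0,0,0,0,0,0],[0,0,0,0,0,0,0]])

```text
time: 43.32
tool_pos: [0.4624, -0.2157, 0.2369]
tcp_rot: [-0.228, -3.133, 0.0]
wrist_force: [0.0, 0.5, -5.9]
width: 0.692
grip_force: 70.2
```

```bash
python3 c.py; python3 r.py
```

```text
[  0.4624  -0.2157   0.2369 171.6884] 43.3167 [-0.228 -3.133  0.   ]
correct turn deg (tool) [-0.01 -0.02  0.  ]
[[0,0,-0.0,-0.0001,-0.0003,0.0009,0]]Traceback (most recent call last):
  File "r.py", line 6, in <module>
    read_camera("side")
    ~~~~~~~~~~~^^^^^^^^
ValueError: 200 camera calls are used up
```

Steady, level and centred, with the door shut, so I'm handing in.

```bash
python3 -c "
from workcell import workorder; print(workorder.finish_job())"
```

```text
the job is handed in; nothing more can be done
None
```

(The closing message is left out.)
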